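# Stack three reagent tubs on the spill tray and cover them

### The arm

A 6-joint arm with a two-finger parallel gripper is mounted at the origin on the work surface. World frame = base frame: x ahead of the robot, y to its left, z up, the work surface at z = 0. Lengths are in m, angles in rad, forces in N, time in s.
With the tool pointing down it reaches from about 0.375 to 0.9 m from the base axis. Payload 3.1 kg.
Tool frame: the origin (TCP) lies on the centre line of the jaws, within the pads' length; the fingertips stand 8 mm ahead of it and the grasp point (between the pads) lies 11 mm behind it; z points along the fingers, y is the line along which they close (so a half turn about z gives the same grasp; the last joint's range is limited). The gripper opens to 87 mm and grips with 3 to 60 N. Pads are 19 mm wide; open, the fingers measure 117 mm over their backs; the gripper's body (75 mm by 190 mm) begins 51 mm behind the grasp point.
Start: joints at [0.949, 0.527, 1.433, -0, 1.181, -0.178], TCP at [0.268, 0.564, 0.231] pointing down, gripper open.
Joint ranges: [-3.08, 3.08], [-0.75, 2.2], [0.22, 2.44], [-1.43, 4.57], [0, 2.65], [-2.85, 2.85]. Speed limits (rad/s): [2.79, 2.79, 3.14, 3.14, 3.14, 3.14].

### API

Orientations are given as a unit quaternion [x, y, z, w].
In Python, from rig import robot gives the robot as it stands. The module is installed in compiled form; this text tells all that it offers.
- The arm moves only by the tool send_rows, never from a script. Its argument "increments" is one flat list of numbers, 7 for each row, row after row: the turn, a rotation vector about the world's x, y, z in rad, then the shift along the world's x, y, z in cm, then the opening, from 0 (shut) to 1 (fully open). A call has 1 to 20 rows; each row shifts and turns the commanded pose from where the row before left it; what a row does not reach is not made up. A row lasts 1/12 s, in which the tool goes at most 41.7 mm and 7.16 degrees, less where a joint would pass 70% of its speed; a pose out of reach is approached as far as the arm can. A call is refused whole if a number of a shift passes 4.17 or a number of a turn 0.125, either way. A call with a gripper value outside its range is refused whole. The fingers move at their own pace and stop on an object; "newtons" is the grip in N (left out, the last holds). Time passes only in rows, so rows that do not move let the fingers close. It gives the time, the measured TCP pose, the force, the opening and the grip force at its end, in the units of the state.
- robot.get_obs(): the state, without advancing time (a new reading comes with each control period).
- robot.camera(name): name is "scene" or "side" or "wrist"; returns a dict with "image" (420x560x3 uint8, red, green, blue), "range_z" (420x560 float32, m along the optical axis (not along the pixel's ray), 0 where there is no reading), "fx", "fy", "cx", "cy" (pixels), "R" (3x3) and "t" (3): a world point X has camera coordinates R X + t. Camera axes: x right, y down, z forward; pixel columns grow to the right and rows downward; lengths in m; the calibration is good to about 2 mm. A picture is of the moment at which its call begins.
- robot.hand_in(): hands the job in; it is judged then, once.
The state is a dict: "time": time; "q": joint angles; "joint_velocities": joint speeds; "joint_torque": joint torques, N m; "position": TCP position; "tool_rot": TCP orientation; "ft_force": force on the tool from outside, world axes, zero at the start; "moment": the same for the moment, N m; "grip_width": finger opening in m; "grip_force": force on a finger pad.
Only numpy, scipy, OpenCV 4.12 (cv2) and the standard library are available. Lean on these libraries where they do the work, as an engineer would, in place of code of your own. Each camera call takes 0.05 s, during which the arm holds its last target. There are 200 camera calls.

### The job

Pack the three white reagent tubs away on the spill tray: stand the large tub in the tray's round well, then the medium tub in the recess of the large one's lid, then the small tub in the recess of the medium one's lid, setting each down rather than dropping it. Then put the deep blue cover over the stack so that it sits fully down on the tray's steel plate, and let go. Leave the amber bottle, the carton and the wrench where they are.

Things in the scene. Friction and masses are not known exactly. Their poses are not given: they have to be found in the camera images.
- tray_seat (a point): Centre of the floor of the tray's round well (z up; x, y along its sides). Fixed tray: steel plate 160 x 160 mm, its top level with this point and 8 mm over the bench, lip 6 mm high. On it a black plinth 106 x 106 x 10 mm with a round well 74 mm across, down to the plate. The cover goes around the plinth, inside the lip; the stack stands 122 mm over the plate and only fits under it in order.
- large_mid (a point): Centre, half-way up, of the large closed round tub, 66 mm in diameter, 48 mm high; loose, about 160 g. Its lid has a round recess 57 mm across, 8 mm deep. Its walls are upright and smooth, white with a paper label and a grey lid.
- medium_mid (a point): Centre, half-way up, of the medium closed round tub, 50 mm in diameter, 46 mm high; loose, about 100 g. Its lid has a round recess 41 mm across, 8 mm deep. Seated in the large tub it stands 38 mm proud of the rim, so grip it in its upper half. Its walls are upright and smooth, white with a paper label and a grey lid.
- small_mid (a point): Centre, half-way up, of the small closed round tub, 34 mm in diameter, 44 mm high; loose, about 50 g. Its lid is flat. Seated in the medium tub it stands 36 mm proud of the rim, so grip it in its upper half. Its walls are upright and smooth, white with a paper label and a grey lid.
- cover_grip (a point): Centre of the handle of the loose deep cover (blue plastic, 350 g), standing mouth down. Outside 128 x 128 x 131 mm high, inside 118 x 118 x 126 mm high. Handle: dark bar 100 mm long along this point's x axis, 16 mm wide, 14 mm high, a post under each end; its centre is 30 mm above the roof, 161 mm above the lower edge (z up). Fits the tray in any quarter turn, sides parallel.
- reagent_mid (a point): Bystander, to be left alone: amber bottle with black cap, 72 mm in diameter, 150 mm high; point half-way up.
- carton_mid (a point): Bystander, to be left alone: cardboard carton 80 x 100 x 60 mm high; point at its centre.
- wrench_grip (a point): Bystander, to be left alone: steel wrench lying on the bench; point on its handle.
Not all that is in view belongs to the job. What is shaped like the part that bears small_mid but pink is not meant. Of the things shaped like the part that bears cover_grip, the blue one is meant.

How it is judged:
By the outcome, as a careful person would: the job done as asked, in the order asked, and still so for the second after the job is handed in, with the robot touching nothing.
It also fails if it takes over 109 s, if anything falls off the work surface, if the arm or the gripper's body presses on something with over 40 N, if the wrist force passes 120 N, or if a joint passes its speed limit or range.

## Working session

There is one attempt and no reset: what is moved stays moved. The work goes in short steps, Python scripts to look and compute and a tool call to move; the robot and the scene stay as the last step left them, time stands still between calls to the robot, and variables do not carry over. Pictures are saved under pics/ and viewed, at most 14 in all, crops included, and the job is handed in when it is done.

Besides the shell and the picture viewer there is one more tool, called after "Request:" as name(argument=value, ...), one argument or row to a line, values as JSON. send_rows: Moves the arm, as the interface text tells. Its arguments: {"type":"object","properties":{"increments":{"type":"array"},"newtons":{"type":"number"}},"required":["increments"]}

```bash
mkdir -p pics
cat > h.py <<'E'
import numpy as np, cv2
from rig import robot
def snap(n,f):
    c=robot.camera(n); cv2.imwrite('pics/%s.png'%f,c['image'][:,:,::-1]); np.savez('pics/%s.npz'%f,**c); return c
def cloud(c):
    z=c['range_z']; v,u=np.mgrid[:z.shape[0],:z.shape[1]]
    P=np.stack([(u-c['cx'])/c['fx']*z,(v-c['cy'])/c['fy']*z,z],-1)
    W=(P-c['t'])@c['R']; W[z==0]=np.nan; return W
E
python3 - <<'E'
from h import *
a=snap('scene','s0');b=snap('side','d0')
for c in(a,b):print(-c['R'].T@c['t'],c['R'][2],c['fx'])
o=robot.get_obs();print(o['time'],o['position'],o['tool_rot'],o['ft_force'],o['grip_width'])
E
```

```text
[ 1.12168955 -0.38106702  0.8339526 ] [-0.58511273  0.40047187 -0.70517046] 416.95316087080397
[0.4375725  1.05764457 0.74000119] [ 0.07402196 -0.85010029 -0.5213926 ] 473.93933349239757
0.1 [0.26794362 0.5639366  0.22967215] [ 2.20076074e-01  9.75482237e-01 -8.85706578e-04 -3.76389387e-04] [ 0.58045961 -0.44123276  0.34218763] 0.08709284378408998
```

View pics/s0.png

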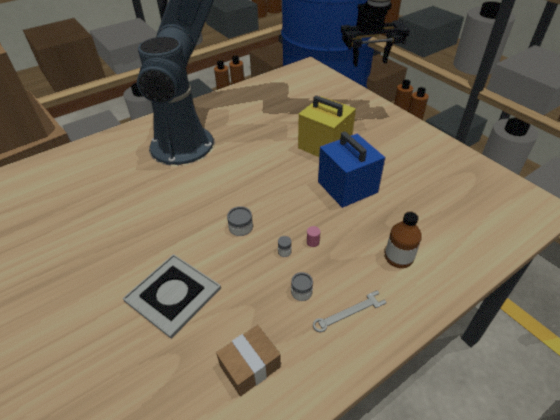

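View pics/d0.png

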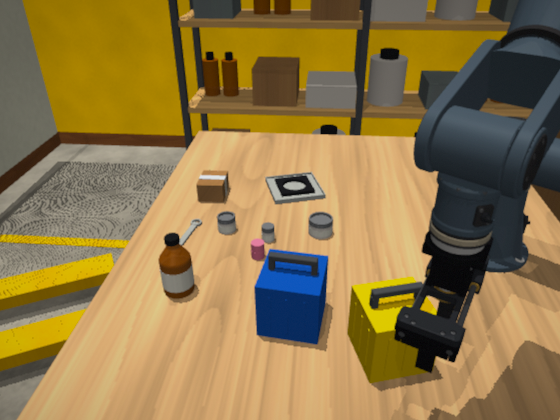

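Scene image: large tub (240,221), small white tub (285,246), pink lookalike (313,237; not meant), medium tub (302,286), tray (172,292), blue cover (350,168; meant), yellow cover (326,128; not meant), bottle (403,242), wrench (350,312) and carton (249,358). I'll check this in one crop and measure.

Run:
```python
from h import *
im=cv2.imread('pics/s0.png');cv2.imwrite('pics/crop0.png',cv2.resize(im[90:330,110:420],None,fx=2.5,fy=2.5,interpolation=cv2.INTER_CUBIC))
C={k:dict(np.load('pics/%s.npz'%k)) for k in('s0','d0')}
W={k:cloud(c) for k,c in C.items()}
roi={'large':((240,221),(321,226),.048,.033),'medium':((302,286),(227,222),.046,.025),'small':((285,246),(268,232),.044,.017)}
from scipy.optimize import least_squares
for n,(a,b,h,r) in roi.items():
  for k,(u,v) in(('s0',a),('d0',b)):
    w=W[k][v-30:v+31,u-30:u+31].reshape(-1,3); w=w[np.isfinite(w[:,0])]
    c0=np.median(W[k][v-4:v+5,u-4:u+5].reshape(-1,3),0)
    near=np.hypot(*(w-c0)[:,:2].T)<r*1.6
    q=w[near]; zt=np.percentile(q[:,2],98)
    t=q[q[:,2]>h-.005].astype(np.float32)
    (cx,cy),R=cv2.minEnclosingCircle(t[:,:2].copy())
    # side wall points
    s=q[(q[:,2]>.008)&(q[:,2]<h-.004)]
    print(n,k,'ztop',zt.round(4),len(t),'enc',round(cx,4),round(cy,4),round(R,4),'mid',((t.max(0)+t.min(0))/2)[:2],(t.max(0)-t.min(0))[:2],'bench',np.percentile(w[:,2],10).round(4))
for k,(u,v),s in(('s0',(350,165),50),('d0',(293,290),60)):
    w=W[k][v-s:v+s,u-s:u+s].reshape(-1,3);col=C[k]['image'][v-s:v+s,u-s:u+s].reshape(-1,3).astype(int)
    B=(col[:,2]>col[:,0]+50)
    roof=w[B&(w[:,2]>.121)&(w[:,2]<.141)];body=w[B&(w[:,2]>.01)]
    print('roof',k,cv2.minAreaRect(roof[:,:2].astype(np.float32)*1000),np.median(roof[:,2]),roof.mean(0))
    hd=w[(w[:,2]>.158)&(w[:,2]<.18)&(np.hypot(*(w[:,:2]-np.median(roof[:,:2],0)).T)<.075)]
    print('handle',cv2.minAreaRect(hd[:,:2].astype(np.float32)*1000),hd[:,2].max(),len(hd))
for k,(u,v),s in(('s0',(172,293),60),('d0',(295,187),40)):
    w=W[k][v-s:v+s,u-s:u+s].reshape(-1,3)
    c0=np.nanmedian(W[k][v-3:v+4,u-3:u+4].reshape(-1,3),0);print('well',c0)
    d=np.abs(w[:,:2]-c0[:2]).max(1)
    pl=w[(w[:,2]>.0155)&(w[:,2]<.021)&(np.hypot(*(w[:,:2]-c0[:2]).T)<.085)]
    tr=w[(w[:,2]>.005)&(w[:,2]<.021)&(np.hypot(*(w[:,:2]-c0[:2]).T)<.13)]
    print('plinth',cv2.minAreaRect(pl[:,:2].astype(np.float32)*1000),'tray',cv2.minAreaRect(tr[:,:2].astype(np.float32)*1000))
```

```text
large s0 ztop 0.0492 146 enc 0.4338 -0.0363 0.0346 mid [ 0.4339972  -0.03550771] [0.06788543 0.0649133 ] bench -0.0014Traceback (most recent call last):
  File "<stdin>", line 12, in <module>
    return _quantile_unchecked(
        a, q, axis, out, overwrite_input, method, keepdims, weights)
    return _ureduce(a,
                    func=_quantile_ureduce_func,
    ...<5 lines>...
                    overwrite_input=overwrite_input,
                    method=method)
    r = func(a, **kwargs)
    result = _quantile(arr,
                       quantiles=q,
    ...<2 lines>...
                       out=out,
                       weights=wgt)
    slices_having_nans = np.isnan(arr[-1, ...])
                                  ~~~^^^^^^^^^
IndexError: index -1 is out of bounds for axis 0 with size 0
```

View pics/crop0.png

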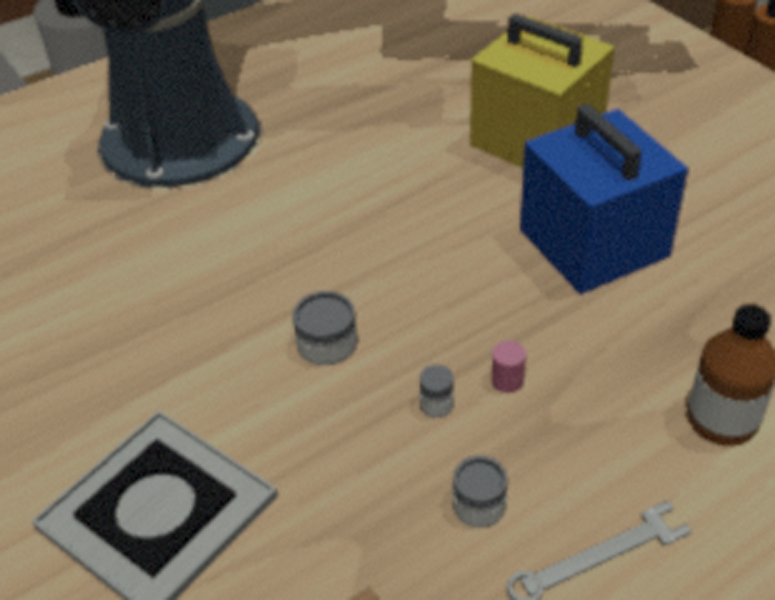

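The crop confirms it: large tub (325,327), medium (480,490), small white with grey lid (436,390), pink dummy (508,366), blue cover (605,200) distinct from yellow (540,90). Now I'll fix the NaN handling and finish the measurement.

```bash
cat >> h.py <<'E'
def tub(w,u,v,h,r):
    c0=np.nanmedian(w[v-5:v+6,u-5:u+6].reshape(-1,3),0)
    w=w[max(0,v-60):v+61,max(0,u-60):u+61].reshape(-1,3); w=w[np.isfinite(w[:,0])]
    t=w[(np.hypot(*(w-c0)[:,:2].T)<r*1.7)&(w[:,2]>h-.005)&(w[:,2]<h+.006)].astype(np.float32)
    (cx,cy),R=cv2.minEnclosingCircle(t[:,:2].copy())
    return np.round([cx,cy,R,*((t.max(0)+t.min(0))/2)[:2],*(t.max(0)-t.min(0))[:2],np.median(t[:,2])],4),len(t)
E
python3 - <<'E'
from h import *
C={k:dict(np.load('pics/%s.npz'%k)) for k in('s0','d0')}
W={k:cloud(c) for k,c in C.items()}
roi={'large':((240,221),(321,226),.048,.033),'medium':((302,286),(227,222),.046,.025),'small':((285,246),(268,232),.044,.017),'pink':((313,237),(258,249),.044,.017)}
for n,(a,b,h,r) in roi.items():
  for k,p in(('s0',a),('d0',b)): print(n,k,*tub(W[k],*p,h,r))
for k,(u,v),s in(('s0',(350,165),50),('d0',(293,290),60)):
    w=W[k][v-s:v+s,u-s:u+s].reshape(-1,3);col=C[k]['image'][v-s:v+s,u-s:u+s].reshape(-1,3).astype(int)
    B=(col[:,2]>col[:,0]+50)
    roof=w[B&(w[:,2]>.123)&(w[:,2]<.139)]
    print('roof',k,cv2.minAreaRect(roof[:,:2].astype(np.float32)*1000),np.median(roof[:,2]))
    hd=w[(w[:,2]>.158)&(w[:,2]<.18)&(np.hypot(*(w[:,:2]-np.median(roof[:,:2],0)).T)<.075)]
    print('handle',cv2.minAreaRect(hd[:,:2].astype(np.float32)*1000),hd[:,2].max(),len(hd))
for k,(u,v),s in(('s0',(172,293),60),('d0',(295,187),40)):
    w=W[k][v-s:v+s,u-s:u+s].reshape(-1,3);col=C[k]['image'][v-s:v+s,u-s:u+s].reshape(-1,3).astype(int).max(1)
    c0=np.nanmedian(W[k][v-3:v+4,u-3:u+4].reshape(-1,3),0);print('well',c0)
    pl=w[(col<60)&(np.hypot(*(w[:,:2]-c0[:2]).T)<.085)&(w[:,2]>.01)]
    tr=w[(w[:,2]>.006)&(w[:,2]<.03)&(np.hypot(*(w[:,:2]-c0[:2]).T)<.13)]
    print('plinth',cv2.minAreaRect(pl[:,:2].astype(np.float32)*1000),'tray',cv2.minAreaRect(tr[:,:2].astype(np.float32)*1000))
for n,p in(('bottle',(411,218)),('carton',(249,345)),('yellow',(326,115)),('wrA',(320,325)),('wrB',(378,302))): print(n,W['s0'][p[1],p[0]])
E
```

```text
large s0 [ 0.4338 -0.0363  0.0346  0.434  -0.0355  0.0679  0.0649  0.0472] 146
large d0 [ 0.4332 -0.0328  0.034   0.433  -0.0299  0.0628  0.0619  0.0454] 77
medium s0 [ 0.6949 -0.0305  0.0256  0.6949 -0.0297  0.0508  0.0486  0.0454] 138
medium d0 [ 0.6939 -0.026   0.0255  0.6936 -0.0268  0.0491  0.0466  0.0434] 64
small s0 [0.5745 0.0082 0.0183 0.5746 0.008  0.0359 0.0356 0.0439] 128
small d0 [0.5739 0.0124 0.0177 0.5743 0.0112 0.0329 0.0321 0.0419] 77
pink s0 [0.593  0.0865 0.018  0.5922 0.0872 0.0332 0.0341 0.044 ] 122
pink d0 [0.5923 0.0905 0.0178 0.592  0.09   0.0342 0.0332 0.0421] 91
roof s0 ((487.4571533203125, 300.2242126464844), (128.15603637695312, 131.78817749023438), 83.42364501953125) 0.1315144130641136
handle ((488.19879150390625, 301.6865234375), (17.158920288085938, 101.60575866699219), 83.37956237792969) 0.17212367352064478 206
roof d0 ((486.96435546875, 302.68109130859375), (132.10829162597656, 128.07565307617188), 83.06816864013672) 0.1297788287940929
handle ((486.6723327636719, 303.6908874511719), (20.83924674987793, 98.90103149414062), 83.40827178955078) 0.16919841354509757 391
well [ 0.52277992 -0.27889272  0.00828707]
plinth ((523.3372802734375, -278.5618896484375), (107.1424560546875, 104.77729034423828), 17.849966049194336) tray ((521.7726440429688, -277.5106201171875), (163.31439208984375, 162.1357421875), 17.55085563659668)
well [ 0.51788382 -0.27964958  0.00636781]
plinth ((521.6078491210938, -274.70269775390625), (104.26155090332031, 112.7959213256836), 17.609724044799805) tray ((522.3726806640625, -276.56201171875), (162.63710021972656, 170.67852783203125), 16.644784927368164)
bottle [0.7644905  0.22172226 0.15184196]
carton [ 0.76179949 -0.2142327   0.05982432]
yellow [0.30572593 0.36353544 0.13063307]
wrA [ 0.78755662 -0.05048502  0.00174251]
wrB [0.82264003 0.09063917 0.0062489 ]
```

Request:
send_rows(
  increments=[0, 0, 0, 1.03, -3.74, 0, 1, 0, 0, 0, 1.03, -3.74, 0, 1, 0, 0, 0, 1.03, -3.74, 0, 1, 0, 0, 0, 1.03, -3.74, 0, 1, 0, 0, 0, 1.03, -3.74, 0, 1, 0, 0, 0, 1.03, -3.74, 0, 1, 0, 0, 0, 1.03, -3.74, 0, 1, 0, 0, 0, 1.03, -3.74, 0, 1, 0, 0, 0, 1.03, -3.74, 0, 1, 0, 0, 0, 1.03, -3.74, 0, 1, 0, 0, 0, 1.03, -3.74, 0, 1, 0, 0, 0, 1.03, -3.74, 0, 1, 0, 0, 0, 1.03, -3.74, 0, 1, 0, 0, 0, 1.03, -3.74, 0, 1, 0, 0, 0, 1.03, -3.74, 0, 1, 0, 0, 0, 1.03, -3.74, 0, 1, 0, 0, 0, 0, 0, -3, 1, 0, 0, 0, 0, 0, -3, 1, 0, 0, 0, 0, 0, 0, 1, 0, 0, 0, 0, 0, 0, 1],
  newtons=20,
)

```text
time: 1.77
position: [0.4316, -0.0336, 0.1695]
tool_rot: [0.22, 0.975, 0.0, -0.003]
ft_force: [-1.3, 0.7, -0.5]
grip_width: 0.0866
grip_force: 0.0
```

```bash
cat >> h.py <<'E'
def state():
    o=robot.get_obs(); q=o['tool_rot']
    print('t',round(o['time'],2),'p',np.round(o['position'],4),'q',np.round(q,4),'F',np.round(o['ft_force'],1),'w',round(o['grip_width'],4),'g',round(o['grip_force'],1),'yaw',np.round(np.degrees(2*np.arctan2(q[1],q[0]))-90,2)); return o
E
python3 - <<'E'
from h import *
state(); c=snap('wrist','w1'); print(-c['R'].T@c['t'])
W=cloud(c); m=c['R']@np.array([.4335,-.0345,.045])+c['t']; u,v=int(c['fx']*m[0]/m[2]+c['cx']),int(c['fy']*m[1]/m[2]+c['cy']);print(u,v)
w=W.reshape(-1,3);t=w[(np.hypot(w[:,0]-.4335,w[:,1]+.0345)<.055)&(w[:,2]>.043)&(w[:,2]<.054)].astype(np.float32)
print(len(t),cv2.minEnclosingCircle(t[:,:2].copy()),(t.max(0)+t.min(0))/2,t.max(0)-t.min(0))
E
```

```text
t 1.77 p [ 0.4316 -0.0336  0.1695] q [ 2.203e-01  9.754e-01  3.000e-04 -2.500e-03] F [-1.3  0.7 -0.5] w 0.0866 g 0.0 yaw 64.54
[0.35994148 0.00125217 0.3235246 ]
278 199
1007 ((0.4335312843322754, -0.03681455925107002), 0.03300192952156067) [ 0.4335455  -0.03669229  0.04618004] [0.06511766 0.0655418  0.00634469]
```

View pics/w1.png

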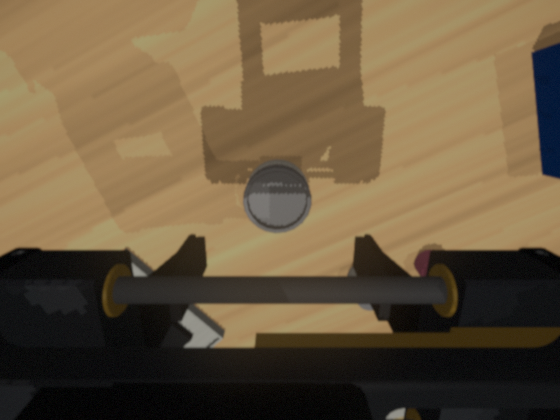

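Wrist view: the large lid is at (278,196), between the jaws. It measures (0.4335, -0.0367) with radius 33.0 mm, as it should. Descending to grip.

Request:
send_rows(
  increments=[0, 0, 0, 0.08, -0.15, -2.5, 1, 0, 0, 0, 0, 0, -2.5, 1, 0, 0, 0, 0, 0, -2.5, 1, 0, 0, 0, 0, 0, -2.5, 1, 0, 0, 0, 0, 0, -2.5, 1, 0, 0, 0, 0, 0, -1, 1, 0, 0, 0, 0, 0, -1, 1, 0, 0, 0, 0, 0, 0, 1, 0, 0, 0, 0, 0, 0, 1, 0, 0, 0, 0, 0, 0, 0, 0, 0, 0, 0, 0, 0, 0, 0, 0, 0, 0, 0, 0, 0, 0, 0, 0, 0, 0, 0, 0, 0, 0, 0, 0, 0, 0, 0, 0, 0, 0, 0, 0, 0, 0],
  newtons=20,
)

```text
time: 3.07
position: [0.4342, -0.0358, 0.0262]
tool_rot: [0.22, 0.976, -0.0, 0.001]
ft_force: [-1.0, -0.0, 6.0]
grip_width: 0.0655
grip_force: 20.0
```

Request:
send_rows(
  increments=[0, 0, 0, 0, 0, 1, 0, 0, 0, 0, 0, 0, 2.5, 0, 0, 0, 0, 0, 0, 2.5, 0, 0, 0, 0, 0, 0, 2.5, 0, 0, 0, 0, 0.3, -0.8, 1.5, 0, 0, 0, 0, 0.8, -2.2, 0, 0, 0, 0, 0, 1.1, -3, 0, 0, 0, 0, 0, 1.1, -3, 0, 0, 0, 0, 0, 1.1, -3, 0, 0, 0, 0, 0, 1.1, -3, 0, 0, 0, 0, 0, 1.1, -3, 0, 0, 0, 0, 0, 1.1, -3, 0, 0, 0, 0, 0, 0.8, -2.2, 0, 0, 0, 0, 0, 0.4, -1, 0, 0, 0, 0, 0, 0, 0, 0, 0, 0, 0, 0, 0, 0, 0, 0],
)

```text
time: 4.4
position: [0.5217, -0.2762, 0.1248]
tool_rot: [0.22, 0.975, 0.001, -0.001]
ft_force: [-1.2, 0.2, -2.6]
grip_width: 0.0655
grip_force: 20.0
```

```bash
cat >> h.py <<'E'
def tray(c):
    w=cloud(c).reshape(-1,3);col=c['image'].reshape(-1,3).astype(int).max(1)
    d=np.hypot(w[:,0]-.5225,w[:,1]+.278)
    tr=w[(w[:,2]>.0055)&(w[:,2]<.03)&(d<.13)]; pl=w[(w[:,2]>.0145)&(w[:,2]<.025)&(d<.082)]
    for t in(tr,pl): print(len(t),cv2.minAreaRect(t[:,:2].astype(np.float32)*1000))
E
python3 - <<'E'
from h import *
state(); c=snap('wrist','w2'); tray(c)
w=cloud(c).reshape(-1,3);p=robot.get_obs()['position']
t=w[(np.hypot(*(w[:,:2]-p[:2]).T)<.05)&(np.abs(w[:,2]-p[2]-.0225)<.004)].astype(np.float32);print('tub',len(t),cv2.minEnclosingCircle(t[:,:2].copy()),(t.max(0)+t.min(0))/2)
E
```

```text
t 4.4 p [ 0.5217 -0.2762  0.1248] q [ 0.2204  0.9754  0.001  -0.0015] F [-1.2  0.2 -2.6] w 0.0655 g 20.0 yaw 64.53
19593 ((522.3780517578125, -279.4195556640625), (160.5894775390625, 160.77195739746094), 17.834497451782227)
5685 ((504.61175537109375, -271.0579528808594), (149.53738403320312, 110.1005859375), 65.57030487060547)
tub 3272 ((0.5122674703598022, -0.271083265542984), 0.04428858682513237) [ 0.5219846  -0.27108327  0.14732733]
```

View pics/w2.png

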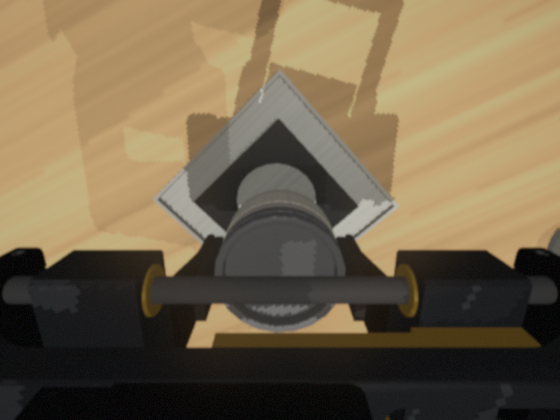

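The wrist view shows the tub above the well at (277,180), with the tray square centred at (0.5224, -0.279) and yawed 17.8°. Lowering.

Request:
send_rows(
  increments=[0, 0, 0, 0.05, 0, -1.5, 0, 0, 0, 0, 0, 0, -2.5, 0, 0, 0, 0, 0, 0, -2, 0, 0, 0, 0, 0, 0, -1, 0, 0, 0, 0, 0, 0, -0.7, 0, 0, 0, 0, 0, 0, -0.5, 0, 0, 0, 0, 0, 0, -0.3, 0, 0, 0, 0, 0, 0, -0.2, 0, 0, 0, 0, 0, 0, -0.1, 0, 0, 0, 0, 0, 0, -0.1, 0, 0, 0, 0, 0, 0, 0, 0, 0, 0, 0, 0, 0, 0, 0],
)

```text
time: 5.45
position: [0.5236, -0.2776, 0.037]
tool_rot: [0.22, 0.975, -0.0, 0.0]
ft_force: [0.1, -1.1, -2.8]
grip_width: 0.0655
grip_force: 20.0
```

Request:
send_rows(
  increments=[0, 0, 0, 0, 0, -0.1, 0, 0, 0, 0, 0, 0, -0.1, 0, 0, 0, 0, 0, 0, -0.1, 0, 0, 0, 0, 0, 0, 0, 0, 0, 0, 0, 0, 0, 0, 0],
)

```text
time: 5.87
position: [0.5235, -0.2776, 0.0343]
tool_rot: [0.22, 0.975, -0.0, 0.0]
ft_force: [-1.8, 0.4, 5.9]
grip_width: 0.0657
grip_force: 20.0
```

Request:
send_rows(
  increments=[0, 0, 0, 0, 0, 0, 1, 0, 0, 0, 0, 0, 0, 1, 0, 0, 0, 0, 0, 0, 1, 0, 0, 0, 0, 0, 0, 1, 0, 0, 0, 0, 0, 1.5, 1, 0, 0, 0, 0, 0, 3.5, 1, 0, 0, 0, 0, 0, 4, 1, 0, 0, 0, 0, 0, 4, 1, 0, 0, 0, 1.7, 2.48, 0, 1, 0, 0, 0, 1.7, 2.48, 0, 1, 0, 0, 0, 1.7, 2.48, 0, 1, 0, 0, 0, 1.7, 2.48, 0, 1, 0, 0, 0, 1.7, 2.48, 0, 1, 0, 0, 0, 1.7, 2.48, 0, 1, 0, 0, 0, 1.7, 2.48, 0, 1, 0, 0, 0, 1.7, 2.48, 0, 1, 0, 0, 0, 1.7, 2.48, 0, 1, 0, 0, 0, 1.7, 2.48, 0, 1, 0, 0, 0, 0, 0, 0, 1, 0, 0, 0, 0, 0, 0, 1],
)

```text
time: 7.53
position: [0.6937, -0.0277, 0.1629]
tool_rot: [0.219, 0.976, -0.0, -0.0]
ft_force: [-1.0, 0.5, 0.1]
grip_width: 0.0868
grip_force: 0.0
```

```bash
cat >> h.py <<'E'
def lid(c,x,y,z,r):
    w=cloud(c).reshape(-1,3)
    t=w[(np.hypot(w[:,0]-x,w[:,1]-y)<r*1.5)&(np.abs(w[:,2]-z)<.005)].astype(np.float32)
    print('lid',len(t),cv2.minEnclosingCircle(t[:,:2].copy()),(t.max(0)+t.min(0))/2,t.max(0)-t.min(0))
E
python3 - <<'E'
from h import *
state(); c=snap('wrist','w3'); lid(c,.6945,-.029,.046,.025)
s=snap('scene','s3'); lid(s,.5225,-.2785,.056,.033)
E
```

```text
t 7.53 p [ 0.6937 -0.0277  0.1629] q [ 2.186e-01  9.758e-01 -1.000e-04 -2.000e-04] F [-1.   0.5  0.1] w 0.0868 g 0.0 yaw 64.75
lid 767 ((0.6942896842956543, -0.030538490042090416), 0.024958886206150055) [ 0.6944345  -0.03060393  0.04435048] [0.04935783 0.04930075 0.00660787]
lid 209 ((0.5229943990707397, -0.2756340801715851), 0.0340484157204628) [ 0.5226788  -0.27569127  0.05571169] [0.06705108 0.06440505 0.00939116]
```

Request:
send_rows(
  increments=[0, 0, 0, 0.1, -0.05, -2.5, 1, 0, 0, 0, 0, 0, -3, 1, 0, 0, 0, 0, 0, -3, 1, 0, 0, 0, 0, 0, -2.5, 1, 0, 0, 0, 0, 0, -1.5, 1, 0, 0, 0, 0, 0, -1, 1, 0, 0, 0, 0, 0, -0.6, 1, 0, 0, 0, 0, 0, 0, 1, 0, 0, 0, 0, 0, 0, 0, 0, 0, 0, 0, 0, 0, 0, 0, 0, 0, 0, 0, 0, 0, 0, 0, 0, 0, 0, 0, 0, 0, 0, 0, 0, 0, 0, 0, 0, 0, 0, 0, 0, 0, 0],
  newtons=18,
)

```text
time: 8.8
position: [0.6947, -0.0299, 0.0231]
tool_rot: [0.22, 0.975, 0.0, 0.0]
ft_force: [0.6, 0.2, -0.4]
grip_width: 0.0547
grip_force: 0.0
```

Request:
send_rows(
  increments=[0, 0, 0, 0, 0, 0, 0, 0, 0, 0, 0, 0, 0, 0, 0, 0, 0, 0, 0, 0, 0, 0, 0, 0, 0, 0, 1, 0, 0, 0, 0, 0, 0, 3, 0, 0, 0, 0, 0, 0, 4, 0, 0, 0, 0, 0, 0, 4, 0, 0, 0, 0, -0.8, -1.24, 4, 0, 0, 0, 0, -1.7, -2.48, 3, 0, 0, 0, 0, -1.7, -2.48, 1, 0, 0, 0, 0, -1.7, -2.48, 0, 0, 0, 0, 0, -1.7, -2.48, 0, 0, 0, 0, 0, -1.7, -2.48, 0, 0, 0, 0, 0, -1.7, -2.48, 0, 0, 0, 0, 0, -1.7, -2.48, 0, 0, 0, 0, 0, -1.7, -2.48, 0, 0, 0, 0, 0, -1.7, -2.48, 0, 0, 0, 0, 0, -0.8, -1.24, 0, 0, 0, 0, 0, 0, 0, 0, 0],
)

```text
time: 10.38
position: [0.524, -0.28, 0.2213]
tool_rot: [0.222, 0.975, -0.001, -0.0]
ft_force: [0.4, 0.6, -1.0]
grip_width: 0.0498
grip_force: 18.0
```

Run:
```python
from h import *
state(); c=snap('wrist','w4'); lid(c,.5225,-.2785,.056,.033); tray(c)
```

```text
t 10.38 p [ 0.524  -0.28    0.2213] q [ 2.221e-01  9.750e-01 -5.000e-04 -2.000e-04] F [ 0.4  0.6 -1. ] w 0.0498 g 18.0 yaw 64.34
lid 627 ((0.5238975882530212, -0.2770468592643738), 0.03306416794657707) [ 0.52331376 -0.27698404  0.05450963] [0.06476611 0.06526753 0.00700944]
11881 ((522.2471313476562, -279.477294921875), (160.40997314453125, 160.54620361328125), 17.727828979492188)
3788 ((515.6477661132812, -276.5540771484375), (146.71177673339844, 136.40310668945312), 66.58181762695312)
```

View pics/w4.png

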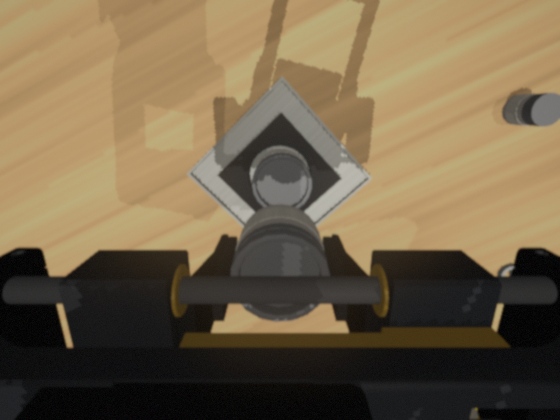

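The large tub is seated in the well at (281,176), lid centre (0.5236, -0.277). The medium tub is held at (280,265). Lowering it onto the lid.

Request:
send_rows(
  increments=[0, 0, 0, -0.14, 0.13, -2, 0, 0, 0, 0, 0, 0, -3, 0, 0, 0, 0, 0, 0, -3, 0, 0, 0, 0, 0, 0, -2.5, 0, 0, 0, 0, 0, 0, -1.5, 0, 0, 0, 0, 0, 0, -1, 0, 0, 0, 0, 0, 0, -0.7, 0, 0, 0, 0, 0, 0, -0.5, 0, 0, 0, 0, 0, 0, -0.3, 0, 0, 0, 0, 0, 0, -0.2, 0, 0, 0, 0, 0, 0, -0.1, 0, 0, 0, 0, 0, 0, -0.1, 0, 0, 0, 0, 0, 0, 0, 0, 0, 0, 0, 0, 0, 0, 0],
)

```text
time: 11.6
position: [0.5247, -0.2761, 0.0725]
tool_rot: [0.22, 0.975, -0.0, 0.0]
ft_force: [-0.1, 0.1, -2.0]
grip_width: 0.0496
grip_force: 18.0
```

Request:
send_rows(
  increments=[0, 0, 0, 0, 0, -0.1, 0, 0, 0, 0, 0, 0, -0.1, 0, 0, 0, 0, 0, 0, 0, 0, 0, 0, 0, 0, 0, 0, 0],
)

```text
time: 11.93
position: [0.5248, -0.2761, 0.0709]
tool_rot: [0.22, 0.975, -0.0, 0.0]
ft_force: [-1.0, 0.4, 5.7]
grip_width: 0.0495
grip_force: 18.0
```

Request:
send_rows(
  increments=[0, 0, 0, 0, 0, 0, 1, 0, 0, 0, 0, 0, 0, 1, 0, 0, 0, 0, 0, 0, 1, 0, 0, 0, 0, 0, 0, 1, 0, 0, 0, 0, 0, 1.5, 1, 0, 0, 0, 0, 0, 3.5, 1, 0, 0, 0, 0, 0, 3.5, 1, 0, 0, 0, 0, 0, 2.5, 1, 0, 0, 0, 0.5, 2.86, 0, 0.6, 0, 0, 0, 0.5, 2.86, 0, 0.6, 0, 0, 0, 0.5, 2.86, 0, 0.6, 0, 0, 0, 0.5, 2.86, 0, 0.6, 0, 0, 0, 0.5, 2.86, 0, 0.6, 0, 0, 0, 0.5, 2.86, 0, 0.6, 0, 0, 0, 0.5, 2.86, 0, 0.6, 0, 0, 0, 0.5, 2.86, 0, 0.6, 0, 0, 0, 0.5, 2.86, 0, 0.6, 0, 0, 0, 0.5, 2.86, 0, 0.6, 0, 0, 0, 0, 0, 0, 0.6, 0, 0, 0, 0, 0, 0, 0.6],
)

```text
time: 13.6
position: [0.5744, 0.0116, 0.1798]
tool_rot: [0.218, 0.976, -0.0, -0.0]
ft_force: [0.0, 0.2, 0.7]
grip_width: 0.052
grip_force: 0.0
```

Run:
```python
from h import *
state(); c=snap('wrist','w5'); lid(c,.574,.009,.044,.017)
s=snap('scene','s5'); lid(s,.524,-.277,.094,.025)
```

```text
t 13.6 p [0.5744 0.0116 0.1798] q [ 2.185e-01  9.758e-01 -1.000e-04 -2.000e-04] F [0.  0.2 0.7] w 0.052 g 0.0 yaw 64.76
lid 905 ((0.5740411281585693, 0.007511529140174389), 0.01729607954621315) [0.57399225 0.00787912 0.04242387] [0.03392011 0.03350809 0.00675311]
lid 151 ((0.5242621898651123, -0.273555189371109), 0.026517992839217186) [ 0.52420175 -0.2745899   0.09329624] [0.05248266 0.04882011 0.00818659]
```

View pics/w5.png

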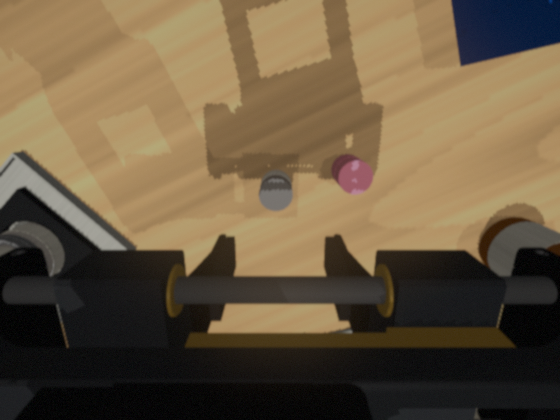

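The wrist view shows the small grey-lidded tub at (276,190) between the jaws and the pink one at (353,175), outside the right finger. Descending.

Request:
send_rows(
  increments=[0, 0, 0, 0, -0.15, -2.5, 0.6, 0, 0, 0, 0, 0, -3.5, 0.6, 0, 0, 0, 0, 0, -3.5, 0.6, 0, 0, 0, 0, 0, -2.7, 0.6, 0, 0, 0, 0, 0, -1.7, 0.6, 0, 0, 0, 0, 0, -1, 0.6, 0, 0, 0, 0, 0, -0.6, 0.6, 0, 0, 0, 0, 0, -0.3, 0.6, 0, 0, 0, 0, 0, 0, 0.6, 0, 0, 0, 0, 0, 0, 0, 0, 0, 0, 0, 0, 0, 0, 0, 0, 0, 0, 0, 0, 0, 0, 0, 0, 0, 0, 0, 0, 0, 0, 0, 0, 0, 0, 0, 0, 0, 0, 0, 0, 0, 0],
  newtons=14,
)

```text
time: 14.95
position: [0.575, 0.0085, 0.0229]
tool_rot: [0.22, 0.976, -0.0, 0.001]
ft_force: [-0.9, -0.6, 6.3]
grip_width: 0.0333
grip_force: 14.0
```

Request:
send_rows(
  increments=[0, 0, 0, 0, 0, 1, 0, 0, 0, 0, 0, 0, 3, 0, 0, 0, 0, 0, 0, 4, 0, 0, 0, 0, 0, 0, 4, 0, 0, 0, 0, -0.25, -1.42, 4, 0, 0, 0, 0, -0.5, -2.85, 4, 0, 0, 0, 0, -0.5, -2.85, 3, 0, 0, 0, 0, -0.5, -2.85, 1, 0, 0, 0, 0, -0.5, -2.85, 0.8, 0, 0, 0, 0, -0.5, -2.85, 0, 0, 0, 0, 0, -0.5, -2.85, 0, 0, 0, 0, 0, -0.5, -2.85, 0, 0, 0, 0, 0, -0.5, -2.85, 0, 0, 0, 0, 0, -0.5, -2.85, 0, 0, 0, 0, 0, -0.25, -1.42, 0, 0, 0, 0, 0, 0, 0, 0, 0, 0, 0, 0, 0, 0, 0, 0],
)

```text
time: 16.37
position: [0.525, -0.2712, 0.2629]
tool_rot: [0.221, 0.975, 0.001, -0.0]
ft_force: [0.6, 1.0, -1.2]
grip_width: 0.0338
grip_force: 14.0
```

Run:
```python
from h import *
state(); c=snap('wrist','w6'); lid(c,.5235,-.2765,.094,.025); tray(c)
```

```text
t 16.37 p [ 0.525  -0.2712  0.2629] q [ 2.209e-01  9.753e-01  8.000e-04 -4.000e-04] F [ 0.6  1.  -1.2] w 0.0338 g 14.0 yaw 64.48
lid 559 ((0.5253961682319641, -0.2755071818828583), 0.025193482637405396) [ 0.5255552  -0.2755209   0.09208879] [0.04980803 0.04910344 0.00617465]
10489 ((522.3631591796875, -279.3509521484375), (160.3417205810547, 160.37265014648438), 17.80169105529785)
3403 ((518.0953979492188, -277.044921875), (148.54632568359375, 139.31332397460938), 61.73554992675781)
```

View pics/w6.png

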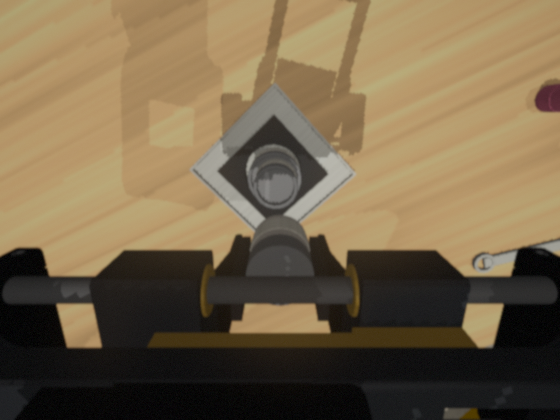

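The medium tub is seated at (274,172), lid centre (0.5254, -0.2755), and the small tub is held at (280,240). A few fast rows were clipped, so I'll settle and read the pose before descending.

Request:
send_rows(
  increments=[0, 0, 0, 0, -0.3, -2, 0, 0, 0, 0, 0, 0, -1.5, 0, 0, 0, 0, 0, 0, 0, 0, 0, 0, 0, 0, 0, 0, 0, 0, 0, 0, 0, 0, 0, 0],
)

```text
time: 16.83
position: [0.526, -0.2736, 0.2288]
tool_rot: [0.219, 0.976, -0.0, 0.0]
ft_force: [-0.4, -0.4, -0.5]
grip_width: 0.0335
grip_force: 14.0
```

Request:
send_rows(
  increments=[0, 0, 0, 0, -0.12, -2, 0, 0, 0, 0, 0, 0, -3, 0, 0, 0, 0, 0, 0, -2.5, 0, 0, 0, 0, 0, 0, -1.5, 0, 0, 0, 0, 0, 0, -1, 0, 0, 0, 0, 0, 0, -0.7, 0, 0, 0, 0, 0, 0, -0.5, 0, 0, 0, 0, 0, 0, -0.3, 0, 0, 0, 0, 0, 0, -0.2, 0, 0, 0, 0, 0, 0, -0.1, 0, 0, 0, 0, 0, 0, 0, 0, 0, 0, 0, 0, 0, 0, 0],
)

```text
time: 17.83
position: [0.5256, -0.276, 0.1106]
tool_rot: [0.22, 0.975, -0.0, 0.0]
ft_force: [0.0, -0.2, -0.2]
grip_width: 0.0334
grip_force: 14.0
```

Request:
send_rows(
  increments=[0, 0, 0, 0, 0, -0.1, 0, 0, 0, 0, 0, 0, -0.1, 0, 0, 0, 0, 0, 0, -0.05, 0, 0, 0, 0, 0, 0, 0, 0, 0, 0, 0, 0, 0, 0, 0],
)

```text
time: 18.25
position: [0.5257, -0.276, 0.1089]
tool_rot: [0.22, 0.975, -0.0, 0.001]
ft_force: [-1.8, 1.0, 6.6]
grip_width: 0.0337
grip_force: 14.0
```

Request:
send_rows(
  increments=[0, 0, 0, 0, 0, 0, 0.9, 0, 0, 0, 0, 0, 0, 0.9, 0, 0, 0, 0, 0, 0, 0.9, 0, 0, 0, 0, 0, 0, 0.9, 0, 0, 0, 0, 0, 0, 0.9, 0, 0, 0, 0, 0, 1, 0.9, 0, 0, 0, 0, 0, 3, 0.9, 0, 0, 0, 0, 0, 3.5, 0.9, 0, 0, 0, 0, 0, 3.5, 0.9, 0, 0, 0, 0, 0, 3, 0.9, 0, 0, 0, 0, 0, 0, 1],
)

```text
time: 19.17
position: [0.5287, -0.2782, 0.2553]
tool_rot: [0.22, 0.975, -0.003, 0.007]
ft_force: [0.1, -1.1, 0.7]
grip_width: 0.0803
grip_force: 0.0
```

Request:
send_rows(
  increments=[0, 0, 0.02, -0.23, 3.6, 0, 1, 0, 0, 0.02, -0.23, 3.6, 0, 1, 0, 0, 0.02, -0.23, 3.6, 0, 1, 0, 0, 0.02, -0.23, 3.6, 0, 1, 0, 0, 0.02, -0.23, 3.6, 0, 1, 0, 0, 0.02, -0.23, 3.6, 0, 1, 0, 0, 0.02, -0.23, 3.6, 0, 1, 0, 0, 0.02, -0.23, 3.6, 0, 1, 0, 0, 0.02, -0.23, 3.6, 0, 1, 0, 0, 0.02, -0.23, 3.6, 0, 1, 0, 0, 0.02, -0.23, 3.6, 0, 1, 0, 0, 0.02, -0.23, 3.6, 0, 1, 0, 0, 0.02, -0.23, 3.6, 0, 1, 0, 0, 0.02, -0.23, 3.6, 0, 1, 0, 0, 0.02, -0.23, 3.6, 0, 1, 0, 0, 0.02, -0.23, 3.6, 0, 1, 0, 0, 0, 0, 0, 0, 1, 0, 0, 0, 0, 0, 0, 1],
)

```text
time: 20.67
position: [0.4878, 0.3019, 0.2475]
tool_rot: [0.06, 0.998, -0.0, 0.0]
ft_force: [1.2, -0.5, -0.4]
grip_width: 0.0867
grip_force: 0.0
```

Run:
```python
from h import *
state(); c=snap('wrist','w7')
w=cloud(c).reshape(-1,3)
d=np.hypot(w[:,0]-.4873,w[:,1]-.302)
for lo,hi in((.122,.139),(.16,.178)):
    t=w[(w[:,2]>lo)&(w[:,2]<hi)&(d<.1)]; print(len(t),cv2.minAreaRect(t[:,:2].astype(np.float32)*1000),np.median(t[:,2]))
s=snap('scene','s7'); lid(s,.525,-.276,.130,.017)
im=cv2.hconcat([cv2.imread('pics/w7.png')[:,:],cv2.resize(cv2.imread('pics/s7.png')[220:360,90:250],(480,420))]);cv2.imwrite('pics/v7.png',cv2.resize(im,(800,323)))
```

```text
t 20.67 p [0.4878 0.3019 0.2475] q [ 5.990e-02  9.982e-01 -1.000e-04  0.000e+00] F [ 1.2 -0.5 -0.4] w 0.0867 g 0.0 yaw 83.13
16042 ((487.6969909667969, 300.9502258300781), (128.6979217529297, 128.82229614257812), 83.08953857421875) 0.13051053462942758
2235 ((486.5687255859375, 300.9361572265625), (15.891022682189941, 98.88249206542969), 83.4907455444336) 0.16724795907245463
lid 180 ((0.5254376530647278, -0.27405163645744324), 0.018205678090453148) [ 0.52531195 -0.27396396  0.12917884] [0.03579384 0.0338521  0.00780448]
```

View pics/v7.png

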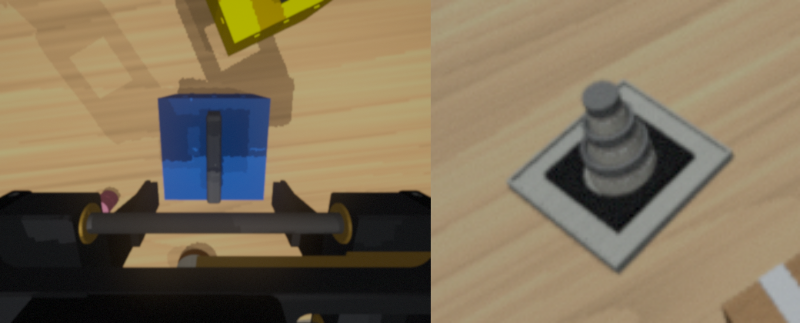

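Left: the blue cover and handle at (213,150), centred between the jaws at (0.4875, 0.301), yaw matched. Right: the three tubs stand correctly stacked at (610,145). Gripping the handle.

Request:
send_rows(
  increments=[0, 0, 0, 0, -0.1, -2, 1, 0, 0, 0, 0, 0, -2.5, 1, 0, 0, 0, 0, 0, -2, 1, 0, 0, 0, 0, 0, -1.5, 1, 0, 0, 0, 0, 0, -1, 1, 0, 0, 0, 0, 0, -0.75, 1, 0, 0, 0, 0, 0, 0, 1, 0, 0, 0, 0, 0, 0, 0, 0, 0, 0, 0, 0, 0, 0, 0, 0, 0, 0, 0, 0, 0, 0, 0, 0, 0, 0, 0, 0, 0, 0, 0, 0, 0, 0, 0, 0, 0, 0, 0, 0, 0, 0, 0, 0, 0, 0, 0, 0, 0, 0, 0, 0, 0, 0, 0, 0, 0, 0, 0, 0, 0, 0, 0, 0, 0, 0, 0, 0, 0, 0],
  newtons=40,
)

```text
time: 22.18
position: [0.4885, 0.2993, 0.15]
tool_rot: [0.062, 0.998, -0.0, -0.0]
ft_force: [-1.5, -0.1, 0.1]
grip_width: 0.0279
grip_force: 0.0
```

Request:
send_rows(
  increments=[0, 0, 0, 0, 0, 0, 0, 0, 0, 0, 0, 0, 0, 0, 0, 0, 0, 0, 0, 0, 0, 0, 0, 0, 0, 0, 0, 0, 0, 0, 0, 0, 0, 0.5, 0, 0, 0, 0, 0, 0, 2, 0, 0, 0, 0, 0, 0, 3, 0, 0, 0, 0, 0, 0, 3, 0, 0, 0, 0, 0, 0, 3, 0, 0, 0, 0, 0, 0, 3, 0, 0, 0, 0, 0, 0, 2.5, 0, 0, 0, 0, 0, 0, 1, 0, 0, 0, 0, 0, 0, 0, 0, 0, 0, 0, 0, 0, 0, 0],
)

```text
time: 23.35
position: [0.4878, 0.2989, 0.329]
tool_rot: [0.062, 0.998, -0.0, -0.001]
ft_force: [-1.0, -0.2, -4.1]
grip_width: 0.0154
grip_force: 40.0
```

Run:
```python
from h import *
o=state(); c=snap('wrist','w8')
w=cloud(c).reshape(-1,3);p=o['position']
d=np.hypot(w[:,0]-p[0],w[:,1]-p[1])
for a,b in((-.028,-.011),(.011,.028)):
    t=w[(w[:,2]>p[2]+a)&(w[:,2]<p[2]+b)&(d<.1)]; print(len(t),cv2.minAreaRect(t[:,:2].astype(np.float32)*1000),np.median(t[:,2]))
```

```text
t 23.35 p [0.4878 0.2989 0.329 ] q [ 6.190e-02  9.981e-01 -4.000e-04 -8.000e-04] F [-1.  -0.2 -4.1] w 0.0154 g 40.0 yaw 82.9
21829 ((486.4388122558594, 299.7107238769531), (128.6588592529297, 128.7762908935547), 82.9371337890625) 0.30981155289093393
4927 ((480.58380126953125, 299.54046630859375), (36.09039306640625, 89.5841293334961), 70.88280487060547) 0.34658151613644683
```

Request:
send_rows(
  increments=[0, 0, 0.01, 0.1, -1, 0, 0, 0, 0, 0.02, 0.15, -2, 0, 0, 0, 0, 0.024, 0.2, -3.1, 0, 0, 0, 0, 0.024, 0.2, -3.1, 0, 0, 0, 0, 0.024, 0.2, -3.1, 0, 0, 0, 0, 0.024, 0.2, -3.1, 0, 0, 0, 0, 0.024, 0.2, -3.1, 0, 0, 0, 0, 0.024, 0.2, -3.1, 0, 0, 0, 0, 0.024, 0.2, -3.1, 0, 0, 0, 0, 0.024, 0.2, -3.1, 0, 0, 0, 0, 0.024, 0.2, -3.1, 0, 0, 0, 0, 0.024, 0.2, -3.1, 0, 0, 0, 0, 0.024, 0.2, -3.1, 0, 0, 0, 0, 0.024, 0.2, -3.1, 0, 0, 0, 0, 0.024, 0.2, -3.1, 0, 0, 0, 0, 0.024, 0.2, -3.1, 0, 0, 0, 0, 0.024, 0.2, -3.1, 0, 0, 0, 0, 0.024, 0.2, -3.1, 0, 0, 0, 0, 0.02, 0.15, -3.1, 0, 0, 0, 0, 0, 0, -2.1, 0, 0],
)

```text
time: 25.07
position: [0.5235, -0.2813, 0.3268]
tool_rot: [-0.154, 0.988, 0.001, -0.002]
ft_force: [0.5, -0.3, -2.8]
grip_width: 0.0155
grip_force: 40.0
```

Request:
send_rows(
  increments=[0, 0, 0, 0, 0, 0, 0, 0, 0, 0, 0, 0, 0, 0, 0, 0, 0, 0, 0, 0, 0],
)

```text
time: 25.32
position: [0.5235, -0.2776, 0.3276]
tool_rot: [-0.154, 0.988, 0.002, -0.002]
ft_force: [-0.2, 0.4, -3.1]
grip_width: 0.0157
grip_force: 40.0
```

```bash
cat >> h.py <<'E'
def cover(c,p):
    w=cloud(c).reshape(-1,3)
    d=np.hypot(w[:,0]-p[0],w[:,1]-p[1])
    t=w[(w[:,2]>p[2]-.028)&(w[:,2]<p[2]-.011)&(d<.1)]; print('cover',len(t),cv2.minAreaRect(t[:,:2].astype(np.float32)*1000),np.median(t[:,2]))
E
python3 - <<'E'
from h import *
o=state(); c=snap('wrist','w9');cover(c,o['position']); tray(c)
E
```

```text
t 25.32 p [ 0.5235 -0.2776  0.3276] q [-0.1543  0.988   0.0023 -0.0016] F [-0.2  0.4 -3.1] w 0.0157 g 40.0 yaw 107.75
cover 21838 ((522.3483276367188, -277.3109436035156), (129.0536651611328, 128.70936584472656), 17.743928909301758) 0.3085037735141874
1703 ((457.54156494140625, -299.5519714355469), (21.860992431640625, 160.23765563964844), 17.70576286315918)
14 ((449.1092224121094, -306.7425842285156), (1.4126688241958618, 36.87807846069336), 17.707176208496094)
```

View pics/w9.png

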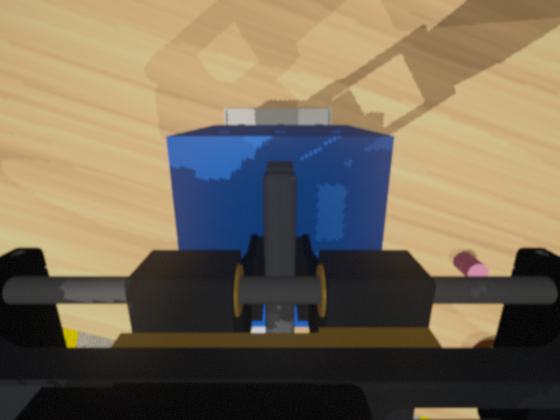

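The cover hangs parallel over the tray, whose far edge is visible at (278,115). It is 2 mm off in y, so I'll correct that and lower partway.

Request:
send_rows(
  increments=[0, 0, 0, 0, -0.2, -1, 0, 0, 0, 0, 0, 0, -1.5, 0, 0, 0, 0, 0, 0, -1.5, 0, 0, 0, 0, 0, 0, -1.5, 0, 0, 0, 0, 0, 0, -1.5, 0, 0, 0, 0, 0, 0, -1.5, 0, 0, 0, 0, 0, 0, -1.5, 0, 0, 0, 0, 0, 0, -1.2, 0, 0, 0, 0, 0, 0, -0.8, 0, 0, 0, 0, 0, 0, -0.5, 0, 0, 0, 0, 0, 0, 0, 0, 0, 0, 0, 0, 0, 0, 0, 0, 0, 0, 0, 0, 0, 0],
)

```text
time: 26.45
position: [0.5251, -0.281, 0.2058]
tool_rot: [-0.155, 0.988, -0.001, 0.001]
ft_force: [0.4, -0.6, -2.5]
grip_width: 0.0155
grip_force: 40.0
```

Run:
```python
from h import *
o=state(); c=snap('wrist','w10');cover(c,o['position'])
```

```text
t 26.45 p [ 0.5251 -0.281   0.2058] q [-1.546e-01  9.880e-01 -7.000e-04  6.000e-04] F [ 0.4 -0.6 -2.5] w 0.0155 g 40.0 yaw 107.79
cover 21851 ((523.9741821289062, -280.66058349609375), (129.02053833007812, 128.70797729492188), 17.811826705932617) 0.18649965925007583
```

Request:
send_rows(
  increments=[0, 0, 0, -0.15, 0.13, -0.5, 0, 0, 0, 0, 0, 0, -0.8, 0, 0, 0, 0, 0, 0, -0.8, 0, 0, 0, 0, 0, 0, -0.6, 0, 0, 0, 0, 0, 0, -0.5, 0, 0, 0, 0, 0, 0, -0.4, 0, 0, 0, 0, 0, 0, -0.3, 0, 0, 0, 0, 0, 0, -0.3, 0, 0, 0, 0, 0, 0, -0.2, 0, 0, 0, 0, 0, 0, -0.1, 0, 0, 0, 0, 0, 0, 0, 0, 0, 0, 0, 0, 0, 0, 0],
)

```text
time: 27.5
position: [0.5232, -0.2795, 0.1602]
tool_rot: [-0.154, 0.988, -0.0, 0.0]
ft_force: [0.5, 0.6, -3.5]
grip_width: 0.0154
grip_force: 40.0
```

Around the plinth with no contact force. I'll lower the last 2 mm.

Request:
send_rows(
  increments=[0, 0, 0, 0, 0, -0.1, 0, 0, 0, 0, 0, 0, -0.1, 0, 0, 0, 0, 0, 0, -0.05, 0, 0, 0, 0, 0, 0, 0, 0, 0, 0, 0, 0, 0, 0, 0],
)

```text
time: 27.92
position: [0.5232, -0.2794, 0.1579]
tool_rot: [-0.154, 0.988, -0.0, 0.0]
ft_force: [-0.2, 0.3, -0.7]
grip_width: 0.0155
grip_force: 40.0
```

Now I'll press 0.5 mm more to confirm the seat, then release and lift away.

Request:
send_rows(
  increments=[0, 0, 0, 0, 0, -0.05, 0, 0, 0, 0, 0, 0, 0, 0, 0, 0, 0, 0, 0, 0, 0],
)

```text
time: 28.17
position: [0.5232, -0.2793, 0.1578]
tool_rot: [-0.155, 0.988, -0.0, 0.0]
ft_force: [-1.8, 2.6, 5.4]
grip_width: 0.0156
grip_force: 40.0
```

Request:
send_rows(
  increments=[0, 0, 0, 0, 0, 0, 0.7, 0, 0, 0, 0, 0, 0, 0.7, 0, 0, 0, 0, 0, 0, 0.7, 0, 0, 0, 0, 0, 0, 0.7, 0, 0, 0, 0, 0, 0, 0.7, 0, 0, 0, 0, 0, 0, 0.7, 0, 0, 0, 0, 0, 1, 0.7, 0, 0, 0, 0, 0, 3, 0.7, 0, 0, 0, 0, 0, 3, 0.7, 0, 0, 0, 0, 0, 3, 0.7, 0, 0, 0, 0, 0, 2, 0.7, 0, 0, 0, 0, 0, 0, 0.7, 0, 0, 0, 0, 0, 0, 0.7],
)

```text
time: 29.25
position: [0.5237, -0.2799, 0.2791]
tool_rot: [-0.155, 0.988, -0.002, 0.001]
ft_force: [-0.3, -0.6, -0.8]
grip_width: 0.0608
grip_force: 0.0
```

Run:
```python
from h import *
o=state(); c=snap('wrist','w11');cover(c,np.array([.523,-.2795,.158])); tray(c)
s=snap('scene','s11');cover(s,np.array([.523,-.2795,.158]))
W0=cloud(dict(np.load('pics/s0.npz')));W=cloud(s)
for n,p in(('bottle',(411,218)),('carton',(249,345)),('pink',(313,232))): print(n,W[p[1],p[0]]-W0[p[1],p[0]])
```

```text
t 29.25 p [ 0.5237 -0.2799  0.2791] q [-0.1545  0.988  -0.0015  0.0013] F [-0.3 -0.6 -0.8] w 0.0608 g 0.0 yaw 107.78
cover 13685 ((522.182373046875, -278.7317199707031), (128.2428741455078, 128.48312377929688), 17.746231079101562) 0.13853757248878854
1552 ((455.1805725097656, -300.3150939941406), (17.947200775146484, 160.04795837402344), 17.72540283203125)
65 ((453.57550048828125, -299.94012451171875), (15.154852867126465, 98.65426635742188), 17.815412521362305)
cover 2722 ((521.3943481445312, -277.3065185546875), (131.25799560546875, 130.11383056640625), 17.76939582824707) 0.1390077373752403
bottle [-0.00115267  0.00194519 -0.00220115]
carton [ 0.00184586 -0.00085569  0.00397047]
pink [-0.00102822  0.00090651 -0.00154155]
```

View pics/s11.png

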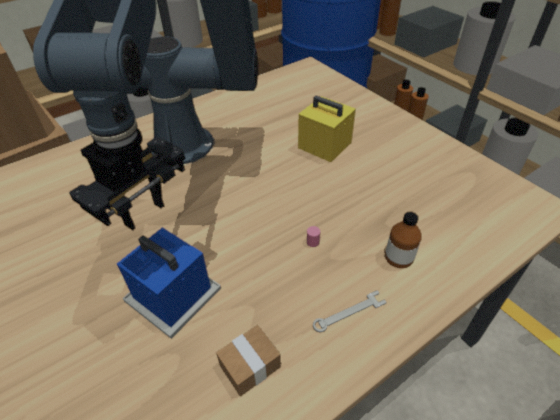

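The blue cover sits square on the tray at (167,280). Its roof is at z = 0.139, which is 131 mm above the 8 mm plate, so it is fully down. The gripper is clear above it, and the bottle (403,242), carton (249,358) and wrench (350,312) have not moved.

```bash
python3 -c "
from rig import robot
print(robot.hand_in())"
```

```text
the job is handed in; nothing more can be done
None
```

The three tubs are stacked in order in the tray's well, with the blue cover fully down over them on the plate and released. The bottle, carton and wrench were left where they were, and the job was handed in at about 29 s.

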